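Nest the measuring cups on the thali

ROBOT

A 6-joint arm with a two-finger parallel gripper is mounted at the origin on the work surface. World frame = base frame: x ahead of the robot, y to its left, z up, the work surface at z = 0. Lengths are in m, angles in rad, forces in N, time in s.
With the tool pointing down it reaches from about 0.225 to 0.725 m from the base axis. Payload 3.1 kg.
Tool frame: the origin (TCP) lies at the very end of the fingers, on their centre line; the grasp point (between the pads) lies 19 mm behind it (robot.pinch_z is the distance from the TCP to the grasp point, in m); z points along the fingers, y is the line along which they close (so a half turn about z gives the same grasp; the last joint's range is limited). The gripper opens to 85 mm and grips with 20 to 120 N. Pads are 22 mm wide; open, the fingers measure 114 mm over their backs; the gripper's body (76 mm by 85 mm) begins 54 mm behind the grasp point. The pads swing forward as they close: fully open they stand 13 mm farther back than shut.
Start: joints at [1.093, 0.048, 0.099, 1.622, 0, 1.443], TCP at [0.18, 0.493, 0.231] pointing down, gripper open.
Joint ranges: [-2.91, 2.91], [-0.99, 1.94], [-1.21, 1.42], [-2.12, 2.29], [-1.49, 1.47], [-3.14, 3.14]. Speed limits (rad/s): [2.79, 2.79, 3.14, 3.14, 3.14, 3.14].

INTERFACE

Orientations are given as a unit quaternion [w, x, y, z].
In Python, from workcell import robot gives the robot as it stands.
- The arm moves only by the tool arm_command, never from a script. Its arguments are lists of equal length, an entry for each row: "claw": the closure in counts, from 0 (fully open) to 255 (shut); "travel": the shift along the tool's x, y, z in m, a list of three; "spin": the turn about the tool's z in rad. A call has 1 to 20 rows; each row is the pose to reach, as a shift and turn from the pose commanded when the call began, along the tool's axes at that moment; what a row does not reach only later rows make up. A row lasts 1/10 s, in which the tool goes at most 50 mm and 8.59 degrees, less where a joint would pass 70% of its speed; a pose out of reach is approached as far as the arm can. A call with a gripper value outside its range is refused whole. The fingers move at their own pace and stop on an object; "grip_force" is the grip in N (left out, the last holds). Time passes only in rows, so rows that repeat a pose let the fingers close. It gives the time, the measured TCP pose, the force, the opening and the grip force at its end, in the units of the state.
- robot.sense(): the state, without advancing time (a new reading comes with each control period).
- robot.snapshot(name): name is "scene" or "side" or "wrist"; returns a dict with "image" (400x640x3 uint8, blue, green, red), "vertical_fov" (degrees; the focal length in pixels is half the picture's height over the tangent of half this angle, whatever the lens; pixels are square), "cx", "cy" (the principal point, pixels), "rvec" (rotation vector, rad) and "tvec" (3), from world to camera coordinates, as OpenCV has them. Camera axes: x right, y down, z forward; pixel columns grow to the right and rows downward; lengths in m; the calibration is good to about 2 mm. A picture is of the moment at which its call begins. There is no depth.
- robot.sign_off(): hands the job in; it is judged then, once.
The state is a dict: "clock": time; "joint_pos": joint angles; "joint_velocities": joint speeds; "joint_efforts": joint torques, N m; "tcp_pos": TCP position; "tool_rot": TCP orientation; "ft_force": force on the tool from outside, world axes, zero at the start; "wrist_torque": the same for the moment, N m; "grip_width": finger opening in m; "finger_force": force on a finger pad.
Only numpy, scipy, OpenCV 4.12 (cv2) and the standard library are available. Lean on these libraries where they do the work, as an engineer would, in place of code of your own. Each camera call takes 0.05 s, during which the arm holds its last target. There are 200 camera calls.

TASK

Put the four measuring cups away as one nested set: stand the largest upright in the middle of the round thali, then put the second-largest into it, then the third, then the smallest, each sitting fully down on the floor of the one before; the handles may point any way. Do not tip a cup over or drop it, and leave the little bowl, the spice jar and the lidded tub where they are.

Things in the scene. Friction and masses are not known exactly. Their poses are not given: they have to be found in the camera images.
- cup_largest: largest of four steel measuring cups, open, with a strap handle: 96 mm across the rim, 88 at the foot, 46 high, wall 3, base 5, about 150 g. Origin: centre of the underside. Handle along +x, level, 18 wide, 4 thick, mid-height 46 above the underside, from the rim to 133 mm from the axis. Nested, it rests on the next larger cup's floor, 5 mm higher, handle clear over the rims.
- cup_second: second-largest of four steel measuring cups, open, with a strap handle: 76 mm across the rim, 68 at the foot, 46 high, wall 3, base 5, about 120 g. Origin: centre of the underside. Handle along +x, level, 18 wide, 4 thick, mid-height 46 above the underside, from the rim to 123 mm from the axis. Nested, it rests on the next larger cup's floor, 5 mm higher, handle clear over the rims.
- cup_third: third-largest of four steel measuring cups, open, with a strap handle: 60 mm across the rim, 52 at the foot, 46 high, wall 3, base 5, about 100 g. Origin: centre of the underside. Handle along +x, level, 18 wide, 4 thick, mid-height 46 above the underside, from the rim to 115 mm from the axis. Nested, it rests on the next larger cup's floor, 5 mm higher, handle clear over the rims.
- cup_smallest: smallest of four steel measuring cups, open, with a strap handle: 46 mm across the rim, 38 at the foot, 46 high, wall 3, base 5, about 80 g. Origin: centre of the underside. Handle along +x, level, 18 wide, 4 thick, mid-height 46 above the underside, from the rim to 108 mm from the axis. Nested, it rests on the next larger cup's floor, 5 mm higher, handle clear over the rims.
- thali: round stainless serving plate (thali) with a low upright rim, fixed to the counter in line with the cups: 190 mm across, rim 22 mm high, flat floor about 175 mm across, 3 mm above the counter. Origin at the centre of its underside.
- katori: bystander: small steel bowl without a handle, 82 mm across, 40 mm high, loose. Not part of the set. Origin at the centre of its underside.
- spice_jar: bystander: amber glass jar with a steel cap, 58 mm across, 90 mm high, loose. Origin at the centre of its underside.
- tub: bystander: round clear plastic tub with its lid on, 96 mm across the lid, 53 mm high, loose. Origin at the centre of its underside.

How it is judged:
On the way, in this order (a step that is already met when the one before it is completed fails the run):
1. the largest cup stands in the middle of the thali (horizontal distance between cup_largest and thali below 0.04 m and z of cup_largest in the frame of thali between 0 and 0.007 m and angle between cup_largest's own z axis and vertical below 0.12 rad), for 0.2 s.
2. the second-largest cup is nested in the largest, on its floor (horizontal distance between cup_second and cup_largest below 0.012 m and z of cup_second in the frame of cup_largest between 0.002 and 0.009 m and angle between cup_second's own z axis and vertical below 0.12 rad), for 0.2 s.
3. the third-largest cup is nested in the second-largest, on its floor (horizontal distance between cup_third and cup_second below 0.012 m and z of cup_third in the frame of cup_second between 0.002 and 0.009 m and angle between cup_third's own z axis and vertical below 0.12 rad), for 0.2 s.
4. the smallest cup is nested in the third-largest, on its floor (horizontal distance between cup_smallest and cup_third below 0.012 m and z of cup_smallest in the frame of cup_third between 0.002 and 0.009 m and angle between cup_smallest's own z axis and vertical below 0.12 rad), for 0.2 s.
At the end, for the whole second after the job is handed in: The largest cup stands upright on the floor of the thali, its axis within 40 mm of the thali's centre; each smaller cup stands on the floor of the next larger one (underside 2 to 9 mm above that cup's underside), axes within 12 mm, none tilted more than 7 degrees; all at rest (all of step 1 and all of step 2 and all of step 3 and all of step 4 and linear speed of each of cup_largest, cup_second, cup_third, cup_smallest below 0.02 m/s and angular speed of each of cup_largest, cup_second, cup_third, cup_smallest below 0.2 rad/s); the robot touches nothing.
It fails at once if the little bowl, the spice jar or the lidded tub is pushed more than 25 mm or tipped (distance of any of katori, spice_jar, tub from where it was at the start of the episode above 0.025 m or angle between any of katori, spice_jar, tub's own z axis and vertical above 0.3 rad).
It fails at once if a cup is tipped over (more than 45 degrees) (angle between any of cup_largest, cup_second, cup_third, cup_smallest's own z axis and vertical above 0.785 rad).
It fails at once if a cup is dropped (falls free of the fingers faster than 0.8 m/s, about 30 mm) ((linear speed of cup_largest above 0.8 m/s and contact force between the fingers and cup_largest below 0.05 N) or (linear speed of cup_second above 0.8 m/s and contact force between the fingers and cup_second below 0.05 N) or (linear speed of cup_third above 0.8 m/s and contact force between the fingers and cup_third below 0.05 N) or (linear speed of cup_smallest above 0.8 m/s and contact force between the fingers and cup_smallest below 0.05 N)).
It also fails if it takes over 106 s, if anything falls off the work surface, if the arm or the gripper's body presses on something with over 40 N, if the wrist force passes 120 N, or if a joint passes its speed limit or range.

## Working session

There is one attempt and no reset: what is moved stays moved. The work goes in short steps, Python scripts to look and compute and a tool call to move; the robot and the scene stay as the last step left them, time stands still between calls to the robot, and variables do not carry over. Pictures are saved under pics/ and viewed, at most 14 in all, crops included, and the job is handed in when it is done.

Besides the shell and the picture viewer there is one more tool, called by a JSON object that holds its "api" and its "payload", one argument or row to a line. arm_command: Moves the arm, as the interface text tells. Its arguments: {"type":"object","properties":{"claw":{"type":"array","items":{"type":"number"}},"travel":{"type":"array","items":{"type":"array","items":{"type":"number"}}},"spin":{"type":"array","items":{"type":"number"}},"grip_force":{"type":"number"}},"required":["claw","travel","spin"]}

```bash
mkdir -p pics; ls
cat > h.py <<'E'
import numpy as np, cv2, pickle
from workcell import robot
def snap(name, tag):
    s=robot.snapshot(name); pickle.dump(s,open(f'pics/{tag}.pkl','wb')); cv2.imwrite(f'pics/{tag}.png',s['image']); return s
def load(tag): return pickle.load(open(f'pics/{tag}.pkl','rb'))
def K(s):
    f=200/np.tan(np.radians(s['vertical_fov'])/2); return np.array([[f,0,s['cx']],[0,f,s['cy']],[0,0,1.]])
def ray(s,uv):
    R=cv2.Rodrigues(np.array(s['rvec'],float))[0]; t=np.array(s['tvec'],float).ravel()
    d=R.T@np.linalg.inv(K(s))@np.array([uv[0],uv[1],1.]); return -R.T@t,d/np.linalg.norm(d)
def onz(s,uv,z):
    c,d=ray(s,uv); return c+d*(z-c[2])/d[2]
def tri(obs):
    A=np.zeros((3,3));b=np.zeros(3)
    for s,uv in obs:
        c,d=ray(s,uv);P=np.eye(3)-np.outer(d,d);A+=P;b+=P@c
    p=np.linalg.solve(A,b); return p,[np.linalg.norm((np.eye(3)-np.outer(ray(s,uv)[1],ray(s,uv)[1]))@(p-ray(s,uv)[0])) for s,uv in obs]
def proj(s,P):
    return cv2.projectPoints(np.array(P,float).reshape(-1,3),np.array(s['rvec'],float),np.array(s['tvec'],float),K(s),None)[0].reshape(-1,2)
E
python3 - <<'E'
from h import *
for n in ['scene','side','wrist']:
    s=snap(n,n+'0'); print(n,ray(s,(s['cx'],s['cy'])),s['vertical_fov'],s['cx'],s['cy'])
print(robot.sense())
E
```

```text
pics
scene (array([ 1.17488187, -0.07780434,  0.99378725]), array([-0.49967422,  0.06214561, -0.86398125])) 42.18076382293647 323.87005149891866 195.71107274172047
side (array([0.54338844, 0.72453223, 0.68837193]), array([ 0.06174656, -0.74237155, -0.66713705])) 47.62333009876099 328.16869732566056 203.50563548230002
wrist (array([0.11738669, 0.51417327, 0.37391638]), array([ 0.24868475, -0.09417443, -0.96399537])) 71.5118856958391 316.3786226229921 198.7323266570163
{'clock': 0.15, 'joint_pos': array([1.09314808e+00, 4.85707571e-02, 9.79457293e-02, 1.62202611e+00,
       3.88142440e-05, 1.44299978e+00]), 'joint_velocities': array([ 0.00205124, -0.00202372,  0.00583689, -0.00117049,  0.00094559,
       -0.0002135 ]), 'joint_efforts': array([ 1.32508634e-03, -3.39258385e+01,  3.20424414e+01,  1.53548870e-02,
       -1.68618667e-04,  1.33004869e-05]), 'tcp_pos': array([0.17972048, 0.49276075, 0.2303852 ]), 'tool_rot': array([-2.95002882e-04,  1.74035059e-01,  9.84739020e-01, -8.79449880e-04]), 'ft_force': array([-0.09814875, -0.11225533,  0.12962165]), 'wrist_torque': array([-0.00870739, -0.06525586, -0.0389161 ]), 'finger_force': 0.0, 'grip_width': 0.08529030563812827}
```

View pics/scene0.png

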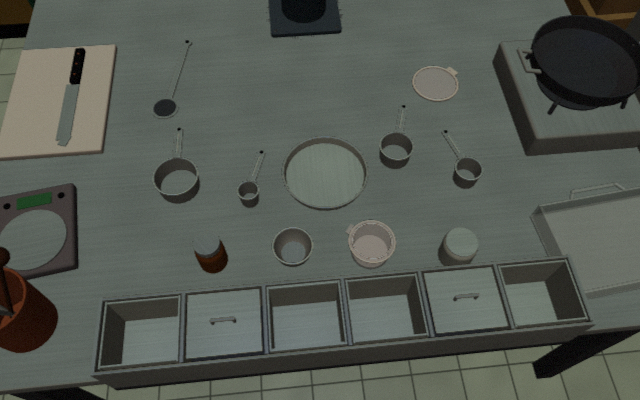

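View pics/side0.png

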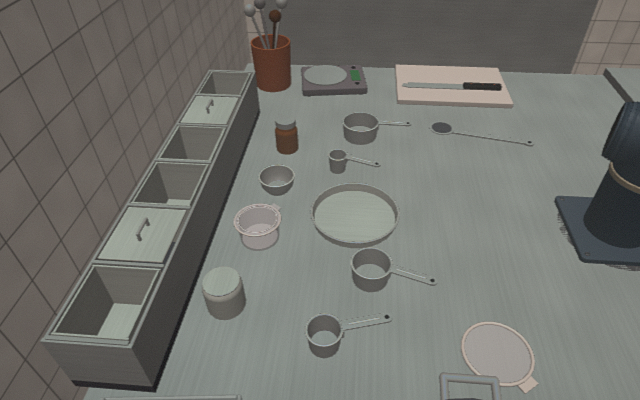

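The scene view shows four handled cups: the largest at (176,177), smallest at (249,191), one at (396,148) and one at (467,172). The thali is at (325,173), the bowl at (293,246), the jar at (210,253), and the tub at (371,243) or (461,245). The side view agrees. I'll enlarge the cups.

```bash
cat >> h.py <<'E'
def tiles(tag,boxes,out):  # boxes: (u0,v0) of 100x75 px crops, x4 with ticks
    im=load(tag)['image']; T=[]
    for u,v in boxes:
        c=cv2.resize(im[v:v+75,u:u+100],(400,300),interpolation=cv2.INTER_CUBIC)
        c=cv2.convertScaleAbs(c,alpha=1.3)
        for k in range(0,100,10):
            cv2.line(c,(k*4,0),(k*4,6),(0,0,255),1); cv2.putText(c,str(u+k),(k*4,16),0,.33,(0,0,255),1)
        for k in range(0,75,10):
            cv2.line(c,(0,k*4),(6,k*4),(0,0,255),1); cv2.putText(c,str(v+k),(8,k*4+4),0,.33,(0,0,255),1)
        cv2.rectangle(c,(0,0),(399,299),(0,0,0),1); T.append(c)
    cv2.imwrite(f'pics/{out}.png',np.vstack([np.hstack(T[:2]),np.hstack(T[2:])]))
E
python3 -c "
from h import *
tiles('scene0',[(130,125),(215,140),(350,95),(420,120)],'sc_t')
tiles('side0',[(330,85),(305,125),(345,225),(300,295)],'si_t')"
```

```text
(no output)
```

View pics/sc_t.png

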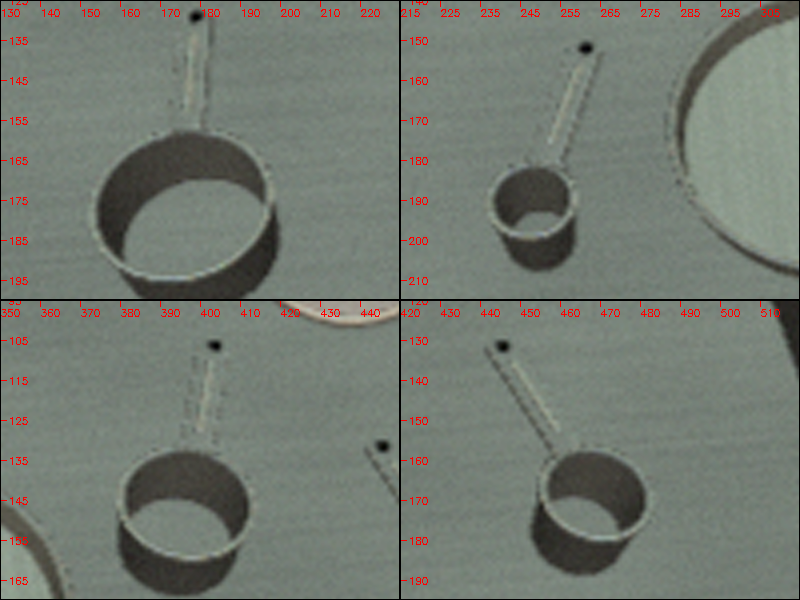

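View pics/si_t.png

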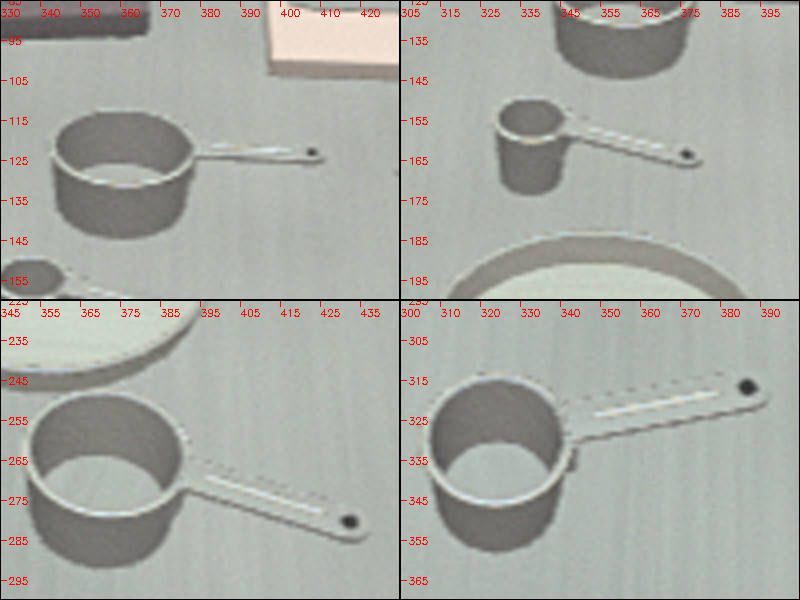

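In the crops (scene / side pixels), the rim centres and handle holes are:

| Cup | Scene rim | Scene hole | Side rim | Side hole |
|---|---|---|---|---|
| Largest | (175.8,176.2) | (179,129) | (360.7,122.1) | (408,123) |
| Smallest | (248.1,190.7) | (261.5,151.7) | (337.9,154.9) | (376.7,163.5) |
| Left of the two at right | (396.1,146.4) | (403.7,106.2) | (371.6,263.6) | (432.2,280.2) |
| Far-right | (468.6,168.6) | (445.7,131.5) | (324,330) | (386.7,316.7) |

The rim widths will show which of the last two is the second-largest.

Run:
```python
from h import *
a=load('scene0');b=load('side0')
D=dict(L=((175.8,176.2),(179,129),(360.7,122.1),(408,123),(153,198.5)),S=((248.1,190.7),(261.5,151.7),(337.9,154.9),(376.7,163.5),(237,259.2)),
A=((396.1,146.4),(403.7,106.2),(371.6,263.6),(432.2,280.2),(379.7,412.5)),B=((468.6,168.6),(445.7,131.5),(324,330),(386.7,316.7),(455.2,482)),
T=((325.5,173),(325.5,173),(354.5,215.5),(354.5,215.5),(284,367)))
np.set_printoptions(precision=4,suppress=True)
for k,(c1,h1,c2,h2,w) in D.items():
    p,e=tri([(a,c1),(b,c2)]); q,f=tri([(a,h1),(b,h2)])
    wd=np.linalg.norm(onz(a,(w[0],c1[1]),p[2])-onz(a,(w[1],c1[1]),p[2]))
    d=q-p; print(k,p,'hole',q,'err',e[0],f[0],'ang',np.degrees(np.arctan2(d[1],d[0])),'len',np.hypot(*d[:2]),'w',wd)
s=robot.sense(); print(cv2.Rodrigues(np.array(load('wrist0')['rvec']))[0])
```

```text
L [ 0.544  -0.3239  0.0424] hole [ 0.4196 -0.3206  0.0474] err 0.00162478600063702 0.0017923236445142494 ang 178.47857378906895 len 0.12445095630998357 w 0.0979553726608258
S [ 0.5953 -0.1697  0.0428] hole [ 0.5012 -0.1364  0.0478] err 0.0019367077996840225 0.001049273335901753 ang 160.48463349186937 len 0.09980440844055027 w 0.047190411091221476
A [0.5098 0.1658 0.0407] hole [0.4021 0.2019 0.0478] err 0.0010227738205980045 0.000739051834379183 ang 161.4703393402349 len 0.1135995369557038 w 0.07419584414709476
B [0.5855 0.3144 0.0423] hole [0.484  0.2845 0.0473] err 0.0005548548752471104 0.0008068250975561616 ang -163.57677571656433 len 0.1057902500895119 w 0.059208712705868055
T [0.546  0.0027 0.0083] hole [0.546  0.0027 0.0083] err 0.00024672470600215976 0.00024672470600215976 ang 0.0 len 0.0 w 0.18737868990022402
[[ 0.3429  0.9394 -0.0033]
 [ 0.9058 -0.3298  0.2659]
 [ 0.2487 -0.0942 -0.964 ]]
```

View pics/wrist0.png

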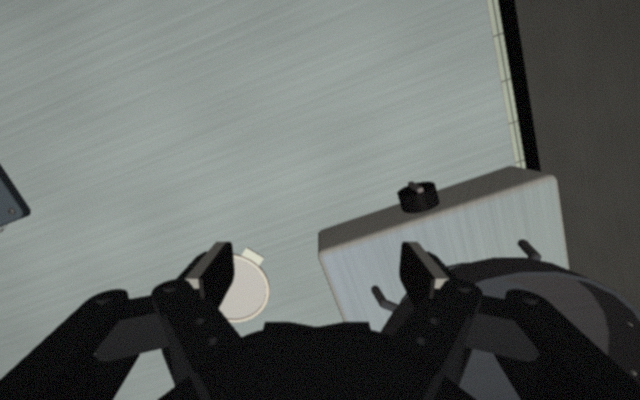

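Matching rim widths, cup A is the second-largest and cup B the third, and the heights agree with the text. I plan to grip each handle just outside the rim and point the handles about 90° apart in the nest. First I'll go above the largest cup.

```bash
cat >> h.py <<'E'
np.set_printoptions(precision=4,suppress=True)
def tool():
    s=robot.sense(); w,x,y,z=s['tool_rot']; from scipy.spatial.transform import Rotation as Ro
    return np.array(s['tcp_pos']),Ro.from_quat([x,y,z,w]).as_matrix()
def goal(x,y,z,yawdeg):
    p,R=tool(); yaw=np.degrees(np.arctan2(R[1,0],R[0,0])); d=(yawdeg-yaw+180)%360-180
    print('travel',R.T@(np.array([x,y,z])-p),'spin',-np.radians(d),'now',p,yaw)
E
python3 -c "
from h import *
goal(.480,-.322,.15,178.5)"
```

```text
travel [-0.5614 -0.6623  0.0814] spin -0.32367204311255504 now [0.1797 0.4928 0.2304] 159.95495798327417
```

{"api": "arm_command", "payload": {
  "claw": [120,120,120,120,120,120,120,120,120,120,120,120,120,120,120,120,120,120,120,120],
  "travel": [
    [-0.561,-0.662,0],
    [-0.561,-0.662,0],
    [-0.561,-0.662,0],
    [-0.561,-0.662,0],
    [-0.561,-0.662,0],
    [-0.561,-0.662,0],
    [-0.561,-0.662,0],
    [-0.561,-0.662,0],
    [-0.561,-0.662,0],
    [-0.561,-0.662,0],
    [-0.561,-0.662,0],
    [-0.561,-0.662,0],
    [-0.561,-0.662,0],
    [-0.561,-0.662,0],
    [-0.561,-0.662,0],
    [-0.561,-0.662,0],
    [-0.561,-0.662,0],
    [-0.561,-0.662,0.08],
    [-0.561,-0.662,0.08],
    [-0.561,-0.662,0.08]
  ],
  "spin": [0,0,0,-0.1,-0.2,-0.324,-0.324,-0.324,-0.324,-0.324,-0.324,-0.324,-0.324,-0.324,-0.324,-0.324,-0.324,-0.324,-0.324,-0.324],
  "grip_force": 60
}}

```text
clock: 2.15
tcp_pos: [0.4769, -0.3197, 0.144]
tool_rot: [-0.005, 0.014, 1.0, 0.004]
ft_force: [-0.5, 1.1, -0.4]
grip_width: 0.0451
finger_force: 0.0
```

```bash
python3 -c "
from h import *
goal(.480,-.322,.15,178.5); print(robot.sense()['clock'],robot.sense()['grip_width'])
s=snap('wrist','w1'); print(proj(s,[[.544,-.3239,.046],[.4196,-.3206,.048],[.48,-.322,.048]]))"
```

```text
travel [-0.0031 -0.0022 -0.006 ] spin -0.0014433821628104825 now [ 0.4769 -0.3197  0.144 ] 178.4173002938465
2.15 0.04513575190505558
[[315.3986 266.8425]
 [315.0617 134.6932]
 [315.464  203.5917]]
```

View pics/w1.png

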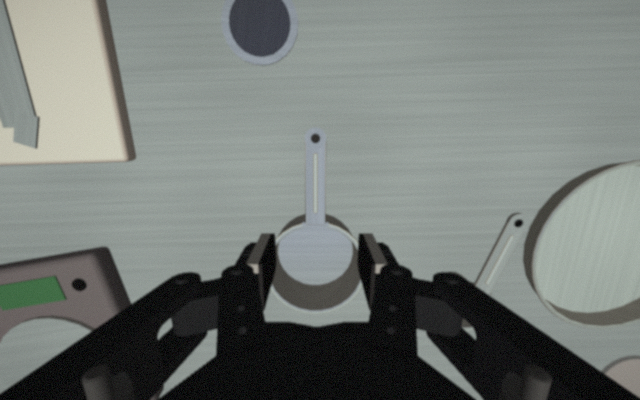

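The hole is at (315,138), as predicted to within about 3 px, and the handle lies centred between the fingers. Descending.

{"api": "arm_command", "payload": {
  "claw": [120,120,120,120,120,120,120,120],
  "travel": [
    [-0.004,-0.002,0.03],
    [-0.004,-0.002,0.06],
    [-0.004,-0.002,0.09],
    [-0.004,-0.002,0.105],
    [-0.004,-0.002,0.117],
    [-0.004,-0.002,0.12],
    [-0.004,-0.002,0.12],
    [-0.004,-0.002,0.12]
  ],
  "spin": [0,0,0,0,0,0,0,0]
}}

```text
clock: 3.0
tcp_pos: [0.485, -0.3238, 0.0331]
tool_rot: [0.001, 0.013, 1.0, -0.001]
ft_force: [0.4, -0.3, 1.0]
grip_width: 0.0453
finger_force: 0.0
```

{"api": "arm_command", "payload": {
  "claw": [120,120,180,255,255,255,255,255,255],
  "travel": [
    [0.003,0,0.006],
    [0.003,0,0.006],
    [0.003,0,0.006],
    [0.003,0,0.006],
    [0.003,0,0.006],
    [0.003,0,0.006],
    [0.003,0,0.006],
    [0.003,0,0.006],
    [0.003,0,0.006]
  ],
  "spin": [0,0,0,0,0,0,0,0,0],
  "grip_force": 80
}}

```text
clock: 3.9
tcp_pos: [0.4812, -0.323, 0.0256]
tool_rot: [0.0, 0.013, 1.0, -0.0]
ft_force: [-0.2, 1.2, 3.2]
grip_width: 0.0156
finger_force: 77.9
```

{"api": "arm_command", "payload": {
  "claw": [255,255,255,255,255,255,255,255,255,255],
  "travel": [
    [0,0,-0.005],
    [0,0,-0.012],
    [0,0,-0.025],
    [0,0,-0.04],
    [0,0,-0.055],
    [0,0,-0.07],
    [0,0,-0.085],
    [0,0,-0.1],
    [0,0,-0.1],
    [0,0,-0.1]
  ],
  "spin": [0,0,0,0,0,0,0,0,0,0]
}}

```text
clock: 4.9
tcp_pos: [0.4814, -0.3233, 0.1259]
tool_rot: [0.0, 0.013, 1.0, -0.0]
ft_force: [-0.5, 0.3, -2.5]
grip_width: 0.0153
finger_force: 77.9
```

```bash
python3 -c "
from h import *
snap('side','s1');snap('wrist','w2'); a=load('side0'); b=load('s1')
im=np.vstack([b['image'][60:210,280:480],load('w2')['image'][100:400,120:520][::2,::2]])
cv2.imwrite('pics/c1.png',cv2.resize(im,None,fx=2,fy=2))
goal(.546+.063,0.003,.14,180);goal(.546-.063,.003,.14,178.5)"
```

```text
travel [-0.12    0.3288 -0.0155] spin -0.02582465015750691 now [ 0.4805 -0.3226  0.1243] 178.520356538573
travel [ 0.006   0.3255 -0.0153] spin 0.00035528862240803184 now [ 0.4805 -0.3226  0.1243] 178.520356538573
```

View pics/c1.png

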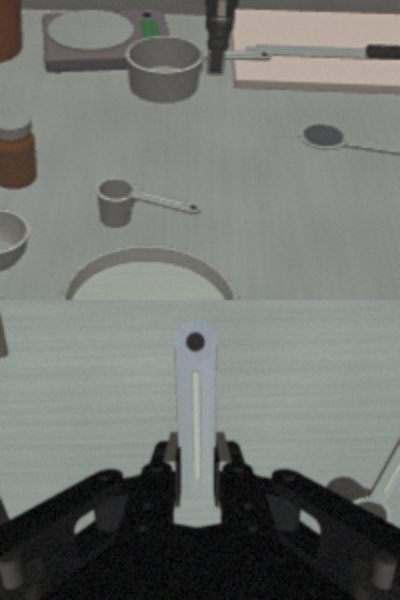

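Lifted cleanly, with the cup level in the side view. Moving it over the thali.

{"api": "arm_command", "payload": {
  "claw": [255,255,255,255,255,255,255,255,255,255,255,255,255,255,255,255,255,255,255,255],
  "travel": [
    [0.007,0.01,0],
    [0.007,0.03,0],
    [0.007,0.055,0],
    [0.007,0.08,0],
    [0.007,0.105,0],
    [0.007,0.13,0],
    [0.007,0.155,0],
    [0.007,0.18,0],
    [0.007,0.205,0],
    [0.007,0.23,0],
    [0.007,0.255,0],
    [0.007,0.28,0],
    [0.007,0.305,0],
    [0.007,0.32,0],
    [0.007,0.327,0],
    [0.007,0.327,0.02],
    [0.007,0.327,0.04],
    [0.007,0.327,0.06],
    [0.007,0.327,0.075],
    [0.007,0.327,0.08]
  ],
  "spin": [0,0,0,0,0,0,0,0,0,0,0,0,0,0,0,0,0,0,0,0]
}}

```text
clock: 7.0
tcp_pos: [0.4801, 0.0045, 0.0427]
tool_rot: [-0.002, 0.013, 1.0, 0.0]
ft_force: [-0.1, -0.1, -2.0]
grip_width: 0.0155
finger_force: 78.0
```

```bash
python3 -c "
from h import *
a=snap('side','s2');b=snap('scene','sc2');print(tool()[0])
im=np.hstack([a['image'][150:290,270:430],b['image'][110:250,250:410]])
cv2.imwrite('pics/c2.png',cv2.resize(im,None,fx=2.5,fy=2.5))"
```

```text
[0.4812 0.0043 0.0442]
```

View pics/c2.png

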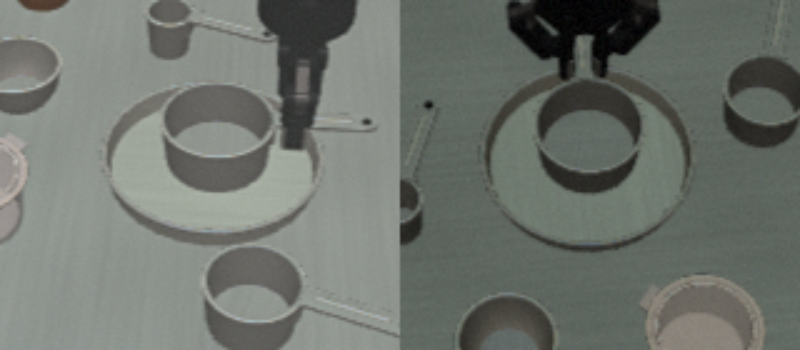

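The cup is centred over the thali and upright. Lowering it the last 15 mm.

{"api": "arm_command", "payload": {
  "claw": [255,255,255,255,255,255,255,255],
  "travel": [
    [0,0,0.004],
    [0,0,0.008],
    [0,0,0.011],
    [0,0,0.013],
    [0,0,0.015],
    [0,0,0.016],
    [0,0,0.016],
    [0,0,0.016]
  ],
  "spin": [0,0,0,0,0,0,0,0]
}}

```text
clock: 7.9
tcp_pos: [0.4826, 0.0041, 0.0295]
tool_rot: [0.0, 0.013, 1.0, -0.0]
ft_force: [-0.9, -1.3, -1.0]
grip_width: 0.0159
finger_force: 78.1
```

{"api": "arm_command", "payload": {
  "claw": [255,255,230,205,180,150,120,120,120,120,120,120,120,120],
  "travel": [
    [0,0,0.001],
    [0,0,0.001],
    [0,0,0.001],
    [0,0,0.001],
    [0,0,0.001],
    [0,0,0.001],
    [0,0,0.001],
    [0,0,-0.01],
    [0,0,-0.03],
    [0,0,-0.06],
    [0,0,-0.09],
    [0,0,-0.12],
    [0,0,-0.12],
    [0,0,-0.12]
  ],
  "spin": [0,0,0,0,0,0,0,0,0,0,0,0,0,0]
}}

```text
clock: 9.3
tcp_pos: [0.4835, 0.0039, 0.151]
tool_rot: [0.002, 0.013, 1.0, -0.0]
ft_force: [-0.7, -0.3, -0.9]
grip_width: 0.0451
finger_force: 0.0
```

```bash
python3 -c "
from h import *
import math
a=snap('side','s3');b=snap('scene','sc3')
tiles('sc3',[(275,110),(275,110)]*2,'x'); A=cv2.imread('pics/x.png')[:300,:400]
tiles('s3',[(310,165),(310,165)]*2,'x'); B=cv2.imread('pics/x.png')[:300,:400]
cv2.imwrite('pics/c3.png',np.hstack([A,B]))
y=math.radians(161.5); goal(.5098+.062*math.cos(y),.1658+.062*math.sin(y),.14,161.5)"
```

```text
travel [0.0355 0.1805 0.0086] spin 0.29708022512130405 now [0.4819 0.0041 0.1485] 178.5214430762471
```

View pics/c3.png

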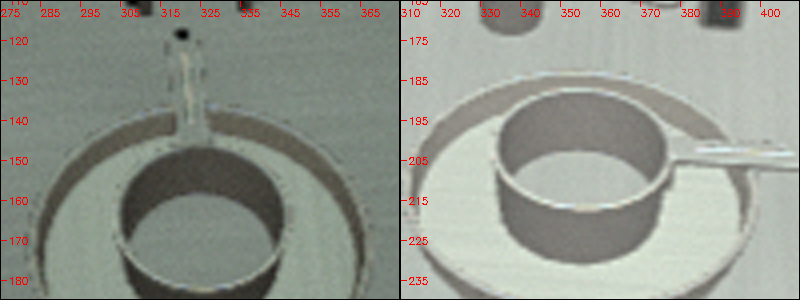

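The largest cup stands upright in the thali. Its rim centre is at scene (325.7,165.0) and side (355.5,202.1). Next is the second cup.

```bash
python3 -c "
from h import *
print(tri([(load('sc3'),(325.7,165)),(load('s3'),(355.5,202.1))]))"
```

```text
(array([0.5467, 0.0016, 0.045 ]), [np.float64(0.0020801659262802237), np.float64(0.0020801659262800532)])
```

{"api": "arm_command", "payload": {
  "claw": [120,120,120,120,120,120,120,120,120,120],
  "travel": [
    [0.006,0.03,0],
    [0.013,0.065,0],
    [0.02,0.1,0],
    [0.027,0.14,0],
    [0.034,0.17,0],
    [0.034,0.181,0.01],
    [0.034,0.181,0.02],
    [0.034,0.181,0.03],
    [0.034,0.181,0.03],
    [0.034,0.181,0.03]
  ],
  "spin": [0.05,0.1,0.15,0.2,0.25,0.297,0.297,0.297,0.297,0.297]
}}

```text
clock: 10.4
tcp_pos: [0.4527, 0.1848, 0.1184]
tool_rot: [-0.001, 0.161, 0.987, -0.0]
ft_force: [0.5, 0.0, 0.4]
grip_width: 0.0451
finger_force: 0.0
```

```bash
python3 -c "
from h import *
import math
s=snap('wrist','w4'); y=math.radians(161.5); goal(.5098+.064*math.cos(y),.1658+.064*math.sin(y),.027,161.5)
print(proj(s,[[.5098,.1658,.046],[.4021,.2019,.048]]))
cv2.imwrite('pics/c4.png',s['image'][50:330,160:480])"
```

```text
travel [ 0.0042 -0.0002  0.0921] spin -0.0011704007051337748 now [0.4532 0.185  0.1191] 161.4329409792567
[[318.7299 272.4854]
 [318.9613 139.4284]]
```

View pics/c4.png

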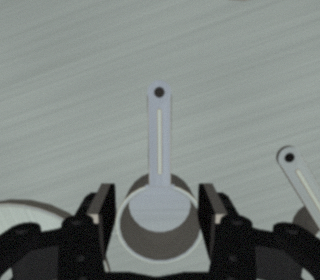

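The handle is centred, with the hole at (319,142) against a prediction of (319,139). Descending and gripping.

{"api": "arm_command", "payload": {
  "claw": [120,120,120,120,120,120,120,120,180,255,255,255,255,255,255],
  "travel": [
    [0.002,0,0.03],
    [0.002,0,0.055],
    [0.002,0,0.075],
    [0.002,0,0.088],
    [0.002,0,0.092],
    [0.002,0,0.092],
    [0.002,0,0.092],
    [0.002,0,0.092],
    [0.002,0,0.092],
    [0.002,0,0.092],
    [0.002,0,0.092],
    [0.002,0,0.092],
    [0.002,0,0.092],
    [0.002,0,0.092],
    [0.002,0,0.092]
  ],
  "spin": [0,0,0,0,0,0,0,0,0,0,0,0,0,0,0]
}}

```text
clock: 11.95
tcp_pos: [0.4515, 0.1869, 0.0279]
tool_rot: [0.0, 0.161, 0.987, 0.0]
ft_force: [-0.8, 0.6, 5.2]
grip_width: 0.0155
finger_force: 78.1
```

```bash
python3 -c "
from h import *
print(tool()[0])"
```

```text
[0.4515 0.1869 0.0279]
```

{"api": "arm_command", "payload": {
  "claw": [255,255,255,255,255,255,255,255,255,255,255,255,255,255,255,255,255,255,255,255],
  "travel": [
    [0,0,-0.005],
    [0,0,-0.015],
    [0,0,-0.035],
    [0,0,-0.055],
    [0,0,-0.075],
    [0,0,-0.095],
    [0,0,-0.11],
    [-0.009,-0.006,-0.11],
    [-0.022,-0.015,-0.11],
    [-0.037,-0.025,-0.11],
    [-0.052,-0.035,-0.11],
    [-0.067,-0.045,-0.11],
    [-0.082,-0.055,-0.11],
    [-0.097,-0.065,-0.11],
    [-0.112,-0.075,-0.11],
    [-0.122,-0.082,-0.11],
    [-0.1287,-0.0864,-0.11],
    [-0.1287,-0.0864,-0.11],
    [-0.1287,-0.0864,-0.11],
    [-0.1287,-0.0864,-0.11]
  ],
  "spin": [0,0,0,0,0,0,0,0.08,0.2,0.32,0.44,0.56,0.68,0.8,0.92,1.04,1.16,1.247,1.247,1.247]
}}

```text
clock: 13.95
tcp_pos: [0.5456, 0.0637, 0.1372]
tool_rot: [-0.0, 0.706, 0.708, -0.0]
ft_force: [0.7, 0.4, -0.4]
grip_width: 0.0157
finger_force: 78.0
```

```bash
python3 -c "
from h import *
a=snap('side','s5');b=snap('scene','sc5');goal(.546,.064,.055,90)
im=np.hstack([a['image'][130:290,270:430],b['image'][90:250,250:410]])
cv2.imwrite('pics/c5.png',cv2.resize(im,None,fx=2.5,fy=2.5))"
```

```text
travel [0.0001 0.0003 0.0823] spin 0.0024865929233192615 now [0.5457 0.0639 0.1373] 90.14247127987328
```

View pics/c5.png

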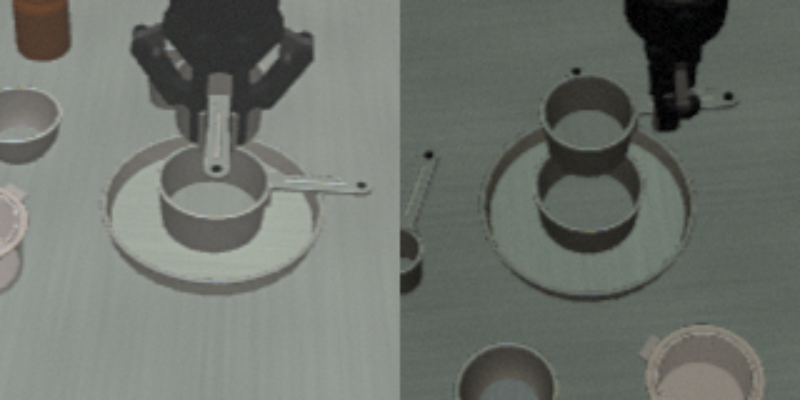

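```bash
python3 -c "
from h import *
s=load('sc5');print(proj(s,[[.546,.002,.155],[.546,.002,.049]]),onz(s,(325.2,136.8),.155))"
```

```text
[[326.2206 133.4816]
 [325.4174 162.8687]] [ 0.554  -0.0009  0.155 ]
```

{"api": "arm_command", "payload": {
  "claw": [255,255,255,255,255,255,255,255,255],
  "travel": [
    [0,0,0.015],
    [0,0,0.03],
    [0,0,0.04],
    [0,0,0.045],
    [0,0,0.05],
    [0,0,0.05],
    [0,0,0.05],
    [0,0,0.05],
    [0,0,0.05]
  ],
  "spin": [0,0,0,0,0,0,0,0,0]
}}

```text
clock: 14.95
tcp_pos: [0.5464, 0.0638, 0.088]
tool_rot: [0.0, 0.707, 0.707, 0.0]
ft_force: [-0.1, 0.4, -1.0]
grip_width: 0.015
finger_force: 78.0
```

{"api": "arm_command", "payload": {
  "claw": [255,255,255,255,255,255,255,255,255,255],
  "travel": [
    [-0.001,0,0.008],
    [-0.001,0,0.016],
    [-0.001,0,0.024],
    [-0.001,0,0.03],
    [-0.001,0,0.036],
    [-0.001,0,0.041],
    [-0.001,0,0.045],
    [-0.001,0,0.047],
    [-0.001,0,0.048],
    [-0.001,0,0.048]
  ],
  "spin": [0,0,0,0,0,0,0,0,0,0]
}}

```text
clock: 15.95
tcp_pos: [0.546, 0.0628, 0.0394]
tool_rot: [0.0, 0.707, 0.707, 0.0]
ft_force: [0.3, 0.1, -1.4]
grip_width: 0.0154
finger_force: 78.0
```

```bash
python3 -c "
from h import *
print(tool()[0],robot.sense()['ft_force'])
a=snap('side','s6');b=snap('scene','sc6')
im=np.hstack([a['image'][150:290,270:430],b['image'][110:250,250:410]])
cv2.imwrite('pics/c6.png',cv2.resize(im,None,fx=2.5,fy=2.5))"
```

```text
[0.546  0.0628 0.0394] [ 0.301   0.1326 -1.449 ]
```

View pics/c6.png

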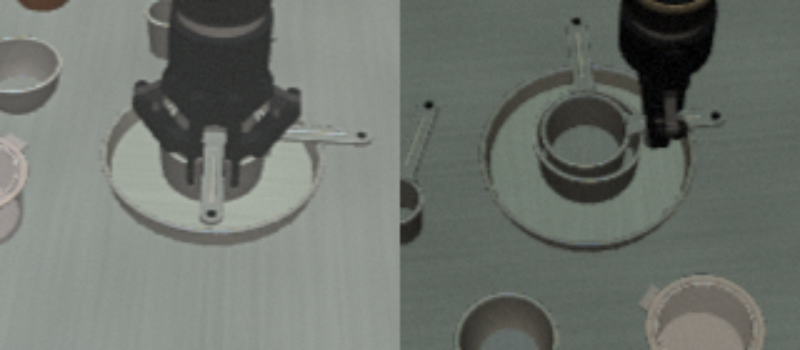

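The second cup is inside the largest with clearance, a few mm above the floor. Lowering the rest and releasing.

{"api": "arm_command", "payload": {
  "claw": [255,255,255,255,255,230,205,180,150,120,120,120,120,120,120,120,120],
  "travel": [
    [0,0,0.001],
    [0,0,0.002],
    [0,0,0.003],
    [0,0,0.004],
    [0,0,0.004],
    [0,0,0.004],
    [0,0,0.004],
    [0,0,0.004],
    [0,0,0.004],
    [0,0,0.004],
    [0,0,0.004],
    [0,0,-0.01],
    [0,0,-0.03],
    [0,0,-0.06],
    [0,0,-0.09],
    [0,0,-0.11],
    [0,0,-0.11]
  ],
  "spin": [0,0,0,0,0,0,0,0,0,0,0,0,0,0,0,0,0]
}}

```text
clock: 17.75
tcp_pos: [0.5489, 0.0627, 0.1548]
tool_rot: [0.003, 0.707, 0.707, 0.003]
ft_force: [0.5, 0.0, 0.7]
grip_width: 0.0453
finger_force: 0.0
```

```bash
python3 -c "
from h import *
import math
a=snap('side','s7');b=snap('scene','sc7')
tiles('sc7',[(275,110),(275,110)]*2,'x'); A=cv2.imread('pics/x.png')[:300,:400]
tiles('s7',[(310,165),(310,165)]*2,'x'); B=cv2.imread('pics/x.png')[:300,:400]
cv2.imwrite('pics/c7.png',np.hstack([A,B]))
y=math.radians(196.4); goal(.5855+.064*math.cos(y),.3144+.064*math.sin(y),.12,196.4)"
```

```text
travel [ 0.2336 -0.0222  0.0303] spin -1.8560470568685346 now [0.5465 0.0627 0.1504] 90.05633706375508
```

View pics/c7.png

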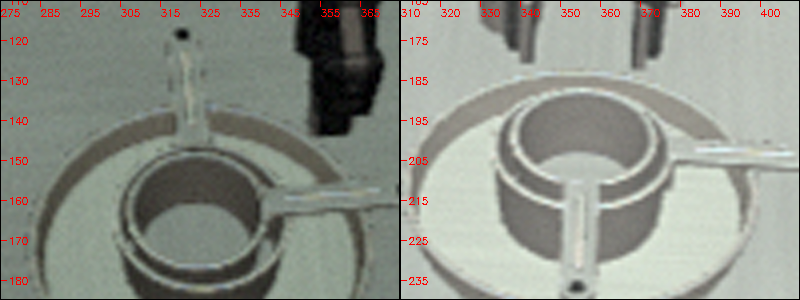

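The second cup is nested: rim centre scene (324.9,162.5), side (356.4,199.1). Now the third cup. I'm saving my last picture, so I'll find the handle hole by code.

```bash
python3 -c "
from h import *
print(tri([(load('sc7'),(324.9,162.5)),(load('s7'),(356.4,199.1))]))"
```

```text
(array([ 0.545 , -0.    ,  0.0523]), [np.float64(0.0019354366049427131), np.float64(0.0019354366049429853)])
```

{"api": "arm_command", "payload": {
  "claw": [120,120,120,120,120,120,120,120,120,120,120,120,120,120,120,120,120],
  "travel": [
    [0.015,-0.001,0],
    [0.035,-0.003,0],
    [0.055,-0.005,0],
    [0.075,-0.007,0],
    [0.095,-0.009,0],
    [0.115,-0.011,0],
    [0.135,-0.013,0],
    [0.155,-0.015,0],
    [0.175,-0.017,0],
    [0.195,-0.019,0],
    [0.215,-0.02,0],
    [0.225,-0.022,0],
    [0.2336,-0.022,0.01],
    [0.2336,-0.022,0.02],
    [0.2336,-0.022,0.03],
    [0.2336,-0.022,0.03],
    [0.2336,-0.022,0.03]
  ],
  "spin": [-0.14,-0.28,-0.42,-0.56,-0.7,-0.84,-0.98,-1.12,-1.26,-1.4,-1.54,-1.68,-1.8,-1.856,-1.856,-1.856,-1.856]
}}

```text
clock: 19.55
tcp_pos: [0.523, 0.2958, 0.1182]
tool_rot: [-0.001, -0.142, 0.99, -0.0]
ft_force: [-0.3, 0.5, 0.5]
grip_width: 0.045
finger_force: 0.0
```

```bash
cat >> h.py <<'E'
def hole(s,P,r=22):
    u,v=proj(s,[P])[0]; g=cv2.cvtColor(s['image'],cv2.COLOR_BGR2GRAY); u0,v0=int(u)-r,int(v)-r
    c=g[v0:v0+2*r,u0:u0+2*r]; m=(c<60).astype(np.uint8)
    n,_,st,ce=cv2.connectedComponentsWithStats(m)
    print('pred',u,v,'blobs',[(ce[i]+[u0,v0],st[i][4]) for i in range(1,n)])
E
python3 -c "
from h import *
import math
s=snap('wrist','w8'); y=math.radians(196.4); goal(.5855+.064*math.cos(y),.3144+.064*math.sin(y),.027,196.4)
hole(s,[.484,.2845,.048])"
```

```text
travel [-0.0007  0.0002  0.092 ] spin -0.0010876393112612497 now [0.5235 0.296  0.119 ] -163.66231714216775
pred 319.46039854930893 158.24047283201193 blobs [(array([317.9286, 160.1905]), np.int32(42))]
```

{"api": "arm_command", "payload": {
  "claw": [120,120,120,120,120,120,120,120,180,255,255,255,255,255,255],
  "travel": [
    [-0.001,0,0.03],
    [-0.001,0,0.055],
    [-0.001,0,0.075],
    [-0.001,0,0.088],
    [-0.001,0,0.092],
    [-0.001,0,0.092],
    [-0.001,0,0.092],
    [-0.001,0,0.092],
    [-0.001,0,0.092],
    [-0.001,0,0.092],
    [-0.001,0,0.092],
    [-0.001,0,0.092],
    [-0.001,0,0.092],
    [-0.001,0,0.092],
    [-0.001,0,0.092]
  ],
  "spin": [0,0,0,0,0,0,0,0,0,0,0,0,0,0,0]
}}

```text
clock: 21.1
tcp_pos: [0.5247, 0.2967, 0.0278]
tool_rot: [0.0, -0.143, 0.99, 0.0]
ft_force: [-1.8, -0.3, 4.7]
grip_width: 0.0152
finger_force: 78.1
```

{"api": "arm_command", "payload": {
  "claw": [255,255,255,255,255,255,255,255],
  "travel": [
    [0,0,-0.005],
    [0,0,-0.015],
    [0,0,-0.035],
    [0,0,-0.055],
    [0,0,-0.075],
    [0,0,-0.095],
    [0,0,-0.11],
    [0,0,-0.11]
  ],
  "spin": [0,0,0,0,0,0,0,0]
}}

```text
clock: 21.9
tcp_pos: [0.5264, 0.2973, 0.1405]
tool_rot: [0.003, -0.143, 0.99, 0.001]
ft_force: [0.3, -0.1, 0.7]
grip_width: 0.0154
finger_force: 78.0
```

```bash
python3 -c "
from h import *
goal(.5455,-.0625,.137,270)"
```

```text
travel [ 0.0832 -0.3506  0.0029] spin -1.2846934344410024 now [0.5264 0.2973 0.1405] -163.60751176163618
```

{"api": "arm_command", "payload": {
  "claw": [255,255,255,255,255,255,255,255,255,255,255,255,255,255,255,255,255,255,255,255],
  "travel": [
    [0.002,-0.008,0],
    [0.005,-0.022,0],
    [0.01,-0.044,0],
    [0.015,-0.066,0],
    [0.02,-0.088,0],
    [0.025,-0.11,0],
    [0.03,-0.132,0],
    [0.035,-0.154,0],
    [0.04,-0.176,0],
    [0.045,-0.198,0],
    [0.05,-0.22,0],
    [0.055,-0.242,0],
    [0.06,-0.264,0],
    [0.066,-0.286,0],
    [0.072,-0.308,0],
    [0.077,-0.328,0],
    [0.08,-0.343,0],
    [0.082,-0.35,0],
    [0.082,-0.35,0],
    [0.082,-0.35,0]
  ],
  "spin": [0,-0.08,-0.16,-0.24,-0.32,-0.4,-0.48,-0.56,-0.64,-0.72,-0.8,-0.88,-0.96,-1.04,-1.12,-1.2,-1.25,-1.285,-1.285,-1.285]
}}

```text
clock: 23.9
tcp_pos: [0.5437, -0.0623, 0.1359]
tool_rot: [-0.001, -0.707, 0.707, 0.001]
ft_force: [-0.9, 0.2, -0.7]
grip_width: 0.0159
finger_force: 78.0
```

```bash
python3 -c "
from h import *
import time
a=snap('side','s9');b=snap('scene','sc9');goal(.5455,-.0625,.09,270)
# third hole: predicted if level & held straight: r=.1065, z = handle 
p,R=tool(); P=p-.063*R[:,0]+.1065*R[:,0]; P[2]=p[2]+.0201
hole(a,P,12);hole(b,P,12)"
```

```text
travel [ 0.0007 -0.0014  0.0465] spin 0.0003346842530020524 now [ 0.5442 -0.0619  0.1365] -89.98082400483348
pred 359.653609529211 130.72706312292382 blobs [(array([359.2014, 127.2878]), np.int32(278)), (array([360.5, 130. ]), np.int32(2))]
pred 272.739775023155 136.2514552235534 blobs [(array([272.5, 136.2]), np.int32(10))]
```

The hole is where predicted, so the cup is level and aligned. Descending into the nest.

{"api": "arm_command", "payload": {
  "claw": [255,255,255,255,255,255,255,255,255,255,255,255,255,255],
  "travel": [
    [0,-0.001,0.015],
    [0,-0.001,0.03],
    [0,-0.001,0.04],
    [0,-0.001,0.048],
    [0,-0.001,0.056],
    [0,-0.001,0.062],
    [0,-0.001,0.068],
    [0,-0.001,0.074],
    [0,-0.001,0.08],
    [0,-0.001,0.085],
    [0,-0.001,0.089],
    [0,-0.001,0.092],
    [0,-0.001,0.092],
    [0,-0.001,0.092]
  ],
  "spin": [0,0,0,0,0,0,0,0,0,0,0,0,0,0]
}}

```text
clock: 25.4
tcp_pos: [0.5458, -0.0623, 0.0454]
tool_rot: [-0.0, 0.707, -0.707, 0.0]
ft_force: [0.2, -0.2, -0.8]
grip_width: 0.0154
finger_force: 78.0
```

{"api": "arm_command", "payload": {
  "claw": [255,255,255,255,255,255,230,205,180,150,120,120,120,120,120,120,120,120,120],
  "travel": [
    [0,0,0.001],
    [0,0,0.002],
    [0,0,0.003],
    [0,0,0.004],
    [0,0,0.005],
    [0,0,0.005],
    [0,0,0.005],
    [0,0,0.005],
    [0,0,0.005],
    [0,0,0.005],
    [0,0,0.005],
    [0,0,0.005],
    [0,0,-0.01],
    [0,0,-0.03],
    [0,0,-0.06],
    [0,0,-0.09],
    [0,0,-0.105],
    [0,0,-0.105],
    [0,0,-0.105]
  ],
  "spin": [0,0,0,0,0,0,0,0,0,0,0,0,0,0,0,0,0,0,0]
}}

```text
clock: 27.3
tcp_pos: [0.5457, -0.0623, 0.15]
tool_rot: [0.0, 0.707, -0.707, -0.0]
ft_force: [-0.4, -0.3, -0.7]
grip_width: 0.0453
finger_force: 0.0
```

```bash
python3 -c "
from h import *
import math
a=snap('side','s10');b=snap('scene','sc10')
for z in (.059,.064):
  P=[.5458,-.0623-.0435,z]; hole(a,P,8);hole(b,P,8)
y=math.radians(160.5); goal(.5953+.062*math.cos(y),-.1697+.062*math.sin(y),.12,160.5)"
```

```text
pred 357.0921466265148 166.97058396326625 blobs [(array([357., 166.]), np.int32(1))]
pred 275.8489393814744 164.08514177014777 blobs [(array([275.6667, 163.8889]), np.int32(9))]
pred 357.1801077009851 165.21865945921604 blobs [(array([357., 166.]), np.int32(1))]
pred 275.6924925316855 162.79313225068105 blobs [(array([275.6667, 163.8889]), np.int32(9))]
travel [0.087  0.0077 0.0282] spin 1.9115536076061868 now [ 0.5446 -0.062   0.1483] -89.97604597115885
```

The third cup's handle hole matches the seated height (scene row 163.9 against 164.1 predicted for z = 0.059). Now the smallest cup.

{"api": "arm_command", "payload": {
  "claw": [120,120,120,120,120,120,120,120,120,120,120,120,120,120,120,120,120,120,120],
  "travel": [
    [0.006,0.001,0],
    [0.013,0.001,0],
    [0.02,0.002,0],
    [0.027,0.002,0],
    [0.034,0.003,0],
    [0.041,0.003,0],
    [0.048,0.004,0],
    [0.055,0.005,0],
    [0.062,0.006,0],
    [0.069,0.006,0],
    [0.076,0.007,0],
    [0.082,0.007,0],
    [0.087,0.008,0],
    [0.087,0.008,0],
    [0.087,0.008,0.01],
    [0.087,0.008,0.02],
    [0.087,0.008,0.029],
    [0.087,0.008,0.029],
    [0.087,0.008,0.029]
  ],
  "spin": [0.14,0.28,0.42,0.56,0.7,0.84,0.98,1.12,1.26,1.4,1.54,1.68,1.82,1.9116,1.9116,1.9116,1.9116,1.9116,1.9116]
}}

```text
clock: 29.3
tcp_pos: [0.5373, -0.149, 0.1204]
tool_rot: [-0.001, 0.169, 0.986, 0.0]
ft_force: [0.3, 1.2, -0.4]
grip_width: 0.0448
finger_force: 0.0
```

```bash
python3 -c "
from h import *
import math
s=snap('wrist','w11'); y=math.radians(160.5); goal(.5953+.062*math.cos(y),-.1697+.062*math.sin(y),.0275,160.5)
hole(s,[.5012,-.1364,.048])"
```

```text
travel [ 0.0009 -0.0001  0.0937] spin 0.0005009572852934342 now [ 0.5377 -0.1492  0.1212] 160.52870273816364
pred 318.399531601907 159.27962223071495 blobs [(array([318.4524, 162.7857]), np.int32(42))]
```

The third cup's handle tip is close to where the inner finger would come down. So I'll first grip the smallest cup nearer its rim with narrow fingers, shift it 70 mm away, and then re-grip.

{"api": "arm_command", "payload": {
  "claw": [172,172,172,172,172,172,172,172,172,172,255,255,255,255,255,255],
  "travel": [
    [-0.021,0,0],
    [-0.021,0,0],
    [-0.021,0,0.02],
    [-0.021,0,0.04],
    [-0.021,0,0.06],
    [-0.021,0,0.075],
    [-0.021,0,0.085],
    [-0.021,0,0.0935],
    [-0.021,0,0.0935],
    [-0.021,0,0.0935],
    [-0.021,0,0.0935],
    [-0.021,0,0.0935],
    [-0.021,0,0.0935],
    [-0.021,0,0.0935],
    [-0.021,0,0.0935],
    [-0.021,0,0.0935]
  ],
  "spin": [0,0,0,0,0,0,0,0,0,0,0,0,0,0,0,0]
}}

```text
clock: 30.95
tcp_pos: [0.5581, -0.1565, 0.0287]
tool_rot: [0.001, 0.169, 0.986, -0.0]
ft_force: [-1.8, 0.7, 5.7]
grip_width: 0.0152
finger_force: 78.2
```

```bash
python3 -c "
from h import *
p,R=tool();print(p);b=snap('scene','sc12'); hole(b,[.5458,-.1058,.059],8); hole(b,[.5012,-.1364,.048],8)"
```

```text
[ 0.5581 -0.1565  0.0287]
pred 275.8489393814744 164.08514177014777 blobs [(array([272.0549, 162.378 ]), np.int32(164))]
pred 261.26260240967895 151.2313083839412 blobs [(array([260.0251, 150.8577]), np.int32(239))]
```

{"api": "arm_command", "payload": {
  "claw": [255,255,255,255,255,255,255,255,255,255,255,230,205,180,150,120,120,120],
  "travel": [
    [0,0,-0.004],
    [0,0,-0.01],
    [0,-0.008,-0.01],
    [0,-0.02,-0.01],
    [0,-0.035,-0.01],
    [0,-0.05,-0.01],
    [0,-0.062,-0.01],
    [0,-0.07,-0.008],
    [0,-0.07,-0.004],
    [0,-0.07,0],
    [0,-0.07,0.001],
    [0,-0.07,0.001],
    [0,-0.07,0.001],
    [0,-0.07,0.001],
    [0,-0.07,0.001],
    [0,-0.07,0.001],
    [0,-0.07,0.001],
    [0,-0.07,0.001]
  ],
  "spin": [0,0,0,0,0,0,0,0,0,0,0,0,0,0,0,0,0,0]
}}

```text
clock: 32.8
tcp_pos: [0.5341, -0.222, 0.0264]
tool_rot: [-0.0, 0.169, 0.986, 0.0]
ft_force: [0.5, -0.3, 0.7]
grip_width: 0.0453
finger_force: 0.0
```

{"api": "arm_command", "payload": {
  "claw": [120,120,120,120,120,120,180,255,255,255,255,255,255],
  "travel": [
    [0.008,0,0],
    [0.016,0,0],
    [0.022,0,0],
    [0.022,0,0],
    [0.022,0,0],
    [0.022,0,0],
    [0.022,0,0],
    [0.022,0,0],
    [0.022,0,0],
    [0.022,0,0],
    [0.022,0,0],
    [0.022,0,0],
    [0.022,0,0]
  ],
  "spin": [0,0,0,0,0,0,0,0,0,0,0,0,0]
}}

```text
clock: 34.1
tcp_pos: [0.5136, -0.215, 0.0269]
tool_rot: [0.0, 0.169, 0.986, -0.0]
ft_force: [-0.2, 0.5, 1.3]
grip_width: 0.0155
finger_force: 77.9
```

```bash
python3 -c "
from h import *
p,R=tool();print(p);b=snap('scene','sc13');a=snap('side','s13')
P=p+.0375*R[:,0]; P[2]=.048; hole(b,P,9); hole(a,P,9); hole(b,[.5458,-.1058,.059],8)"
```

```text
[ 0.5136 -0.215   0.0269]
pred 231.16420385724928 145.08858362570095 blobs [(array([230.1316, 144.4276]), np.int32(304))]
pred 385.7871312184677 147.9847887902471 blobs [(array([376.4444, 139.7778]), np.int32(9))]
pred 275.8489393814744 164.08514177014777 blobs [(array([275.6667, 163.8889]), np.int32(9))]
```

{"api": "arm_command", "payload": {
  "claw": [255,255,255,255,255,255,255,255,255],
  "travel": [
    [0,0,-0.005],
    [0,0,-0.015],
    [0,0,-0.035],
    [0,0,-0.055],
    [0,0,-0.075],
    [0,0,-0.095],
    [0,0,-0.11],
    [0,0,-0.11],
    [0,0,-0.11]
  ],
  "spin": [0,0,0,0,0,0,0,0,0]
}}

```text
clock: 35.1
tcp_pos: [0.5136, -0.215, 0.1369]
tool_rot: [0.0, 0.169, 0.986, -0.0]
ft_force: [0.3, 0.4, -1.5]
grip_width: 0.0155
finger_force: 78.0
```

{"api": "arm_command", "payload": {
  "claw": [255,255,255,255,255,255,255,255,255,255,255,255,255,255,255,255,255,255,255,255],
  "travel": [
    [0,0.005,0],
    [0,0.015,0],
    [0,0.03,0],
    [0,0.046,0],
    [0,0.062,0],
    [0,0.078,0],
    [0,0.094,0],
    [0,0.11,0],
    [0.001,0.126,0],
    [0.001,0.142,0],
    [0.001,0.158,0],
    [0.001,0.174,0],
    [0.001,0.19,0],
    [0.001,0.206,0],
    [0.001,0.222,0],
    [0.001,0.238,0],
    [0.002,0.252,0],
    [0.002,0.26,0],
    [0.002,0.26,0],
    [0.002,0.26,0]
  ],
  "spin": [0.07,0.2,0.33,0.46,0.6,0.74,0.88,1.02,1.16,1.3,1.44,1.58,1.72,1.86,2.0,2.14,2.25,2.278,2.278,2.278]
}}

```text
clock: 37.1
tcp_pos: [0.5976, 0.0307, 0.1353]
tool_rot: [-0.0, 0.966, 0.259, -0.001]
ft_force: [0.2, -0.9, -0.7]
grip_width: 0.0155
finger_force: 78.0
```

```bash
python3 -c "
from h import *
a=snap('side','s14');b=snap('scene','sc14');goal(.599,.031,.054,30)
p,R=tool(); P=p+.0383*R[:,0]; P[2]=p[2]+.021
hole(a,P,8);hole(b,P,8);print(robot.sense()['grip_width'],robot.sense()['clock'])
im=np.hstack([a['image'][120:260,270:430],b['image'][90:230,250:410]])
cv2.imwrite('pics/c14.png',cv2.resize(im,None,fx=2.5,fy=2.5))"
```

```text
travel [0.0014 0.     0.082 ] spin -0.0004414883637956789 now [0.5979 0.0303 0.136 ] 29.97470458005037
pred 311.54422898136556 173.11751464405097 blobs [(array([312.5, 172.5]), np.int32(4))]
pred 355.2256088327838 166.22585377430732 blobs [(array([362., 163.]), np.int32(1)), (array([354.3636, 165.9091]), np.int32(11))]
0.015188944440721535 37.2
```

The hole matches the prediction within 1 px in both views. Descending.

{"api": "arm_command", "payload": {
  "claw": [255,255,255,255,255,255,255,255,255,255,255,255,255,255],
  "travel": [
    [0.001,0,0.015],
    [0.001,0,0.03],
    [0.001,0,0.038],
    [0.001,0,0.046],
    [0.001,0,0.053],
    [0.001,0,0.06],
    [0.001,0,0.066],
    [0.001,0,0.072],
    [0.001,0,0.077],
    [0.001,0,0.082],
    [0.001,0,0.086],
    [0.001,0,0.087],
    [0.001,0,0.087],
    [0.001,0,0.087]
  ],
  "spin": [0,0,0,0,0,0,0,0,0,0,0,0,0,0]
}}

```text
clock: 38.6
tcp_pos: [0.5995, 0.0313, 0.0501]
tool_rot: [0.0, 0.966, 0.259, 0.0]
ft_force: [0.5, 0.6, -0.1]
grip_width: 0.0158
finger_force: 78.0
```

{"api": "arm_command", "payload": {
  "claw": [255,255,255,255,255,255,255,230,205,180,150,120,120,120,120,120,120,120,120],
  "travel": [
    [0,0,0.001],
    [0,0,0.002],
    [0,0,0.003],
    [0,0,0.004],
    [0,0,0.005],
    [0,0,0.0055],
    [0,0,0.0055],
    [0,0,0.0055],
    [0,0,0.0055],
    [0,0,0.0055],
    [0,0,0.0055],
    [0,0,0.0055],
    [0,0,0.0055],
    [0,0,-0.01],
    [0,0,-0.03],
    [0,0,-0.06],
    [0,0,-0.09],
    [0,0,-0.11],
    [0,0,-0.11]
  ],
  "spin": [0,0,0,0,0,0,0,0,0,0,0,0,0,0,0,0,0,0,0]
}}

```text
clock: 40.5
tcp_pos: [0.6021, 0.0311, 0.1657]
tool_rot: [0.002, 0.966, 0.259, 0.005]
ft_force: [1.4, 0.4, 0.5]
grip_width: 0.045
finger_force: 0.0
```

```bash
python3 -c "
from h import *
a=snap('side','s15');b=snap('scene','sc15')
P=np.array([.5457+.0995*.866,.0003+.0995*.5,.064]); hole(a,P,8);hole(b,P,8)
tiles('sc15',[(275,110)]*4,'x'); A=cv2.imread('pics/x.png')[:300,:400]
tiles('s15',[(310,165)]*4,'x'); B=cv2.imread('pics/x.png')[:300,:400]
C=cv2.resize(b['image'][90:310,100:520],(572,300))
cv2.imwrite('pics/c15.png',np.vstack([np.hstack([A,B]),np.hstack([C,np.zeros((300,228,3),np.uint8)])]))"
```

```text
pred 312.33940638530777 209.3540988329873 blobs [(array([312.5, 208. ]), np.int32(2))]
pred 352.6660352016133 191.1505420459016 blobs [(array([352.1111, 190.6667]), np.int32(9))]
```

View pics/c15.png

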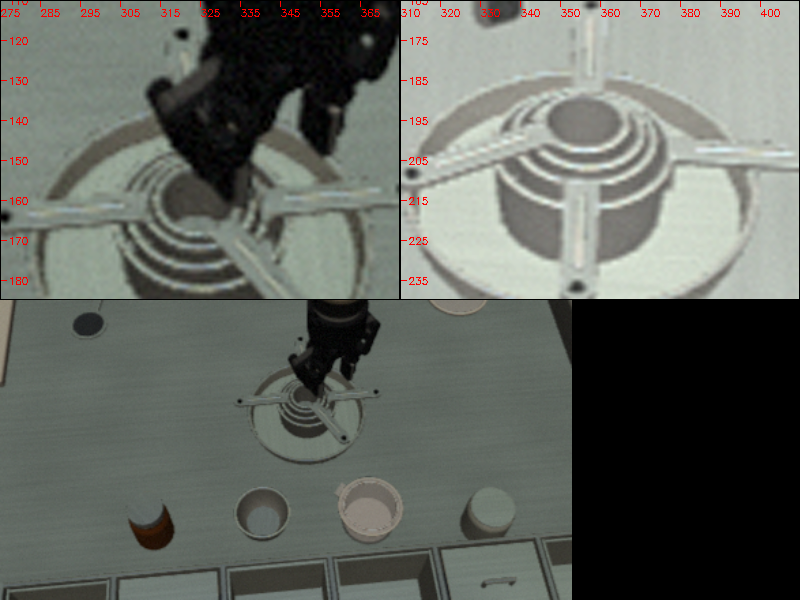

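All four cups are nested concentrically (side view rim centres near (355,195)), with even steps between the rims. The bystanders are undisturbed, and the gripper is clear above. Handing in after a short settle.

{"api": "arm_command", "payload": {
  "claw": [120,120,120,120,120,120,120],
  "travel": [
    [0,0,-0.02],
    [0,0,-0.03],
    [0,0,-0.03],
    [0,0,-0.03],
    [0,0,-0.03],
    [0,0,-0.03],
    [0,0,-0.03]
  ],
  "spin": [0,0,0,0,0,0,0]
}}

```text
clock: 41.3
tcp_pos: [0.5989, 0.0313, 0.189]
tool_rot: [-0.0, 0.966, 0.259, -0.001]
ft_force: [-0.3, 0.2, -0.9]
grip_width: 0.0449
finger_force: 0.0
```

```bash
python3 -c "
from h import *
print(robot.sign_off())"
```

```text
the job is handed in; nothing more can be done
None
```

All four measuring cups are nested upright in the middle of the thali, the bowl, jar and tub look undisturbed, and the job was handed in at 41 s; the hand-in returned no verdict.

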